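Clear the tea chest, stack the cartons and hold its lid up

TASK

Two tea cartons, one red and one yellow, were left lying on the lid of the wooden tea chest. Set them down, without dropping them, squarely on the green carton beside the chest, without shifting it, so that the three make one straight column with flush edges that I can lift as one; only then raise the chest's lid, which falls shut by itself, to 60 degrees (not much wider: flowers stand close behind it) and finish while still holding it there, so that I can put the column in. Leave the flowers, the jam jar and the spice jars where they stand.

Things in the scene. Friction and masses are not known exactly. Their poses are not given: they have to be found in the camera images.
- chest: Wooden tea chest, fixed to the worktop: 180 (x) x 280 (y) x 125 mm high, origin at the centre of its underside, x from its front (towards the robot, with the knob) to its hinged back, z up. With the 30 mm thick lid shut its flat top is 155 mm above the worktop; the lid overhangs 3 mm. The red and yellow cartons lie on the lid, one about 70 mm to either side of its middle. Pods inside stay there.
- lid (a joint): Opening angle of the chest's lid, rad: 0 shut, growing as the front edge rises, stop at 1.75; 60 degrees is 1.047. The hinge is free (hardly any friction, no spring or stay), so below about 85 degrees the lid falls shut when let go. The lid weighs 0.3 to 0.65 kg: at most 4 N at the knob.
- lid_knob (a point): Grip point: middle of the head of the brass knob, at the middle of the lid's front edge. Shut, the knob points level to the robot (-x of the chest): head 30 mm across, 15 mm long, behind it a neck 16 mm across; this point is on its axis, 22.5 mm out from the lid's front, 137.5 mm above the worktop. Pinched from above along the chest's y, it turns between the fingers as the tool stays upright.
- lid_hinge (a point): Middle of the lid's hinge line, on the chest's rear top edge: 125 mm above the worktop, 90 mm behind the chest's origin. The line runs along the chest's y axis. With the lid shut lid_knob lies 202.5 mm in front of it and 12.5 mm above it, so the knob runs on an arc of 203 mm radius, up and away from the robot. Its axes turn with the lid.
- carton_green: Green closed tea carton with a cream label, 96 (x) x 62 (y) x 40 mm high, 0.08 to 0.17 kg, standing flat on the worktop to the right of the chest: the foot of the column. Origin at the centre of its underside, z up.
- carton_red: Dark red closed tea carton with a cream label, same size (96 x 62 x 40 mm, origin at the centre of its underside, z up) and weight; starts flat on the chest's lid. Grip across its 62 mm width (its y axis).
- carton_yellow: Yellow closed tea carton with a cream label, same size (96 x 62 x 40 mm, origin at the centre of its underside, z up) and weight; starts flat on the chest's lid. Grip across its 62 mm width (its y axis).
- posy_left: Bystander: small blue vase of dried yellow flowers, 69 x 98 x 150 mm high, close behind the chest; origin at the centre of its underside.
- jam_jar: Bystander: jam jar with a white lid, 69 mm wide, 99 mm high, on the worktop beyond the green carton; origin at the centre of its underside.
- spice_1: Bystander: spice jar with a red cap, 45 mm wide, 106 mm high, left of the chest, nearer the window; origin at the centre of its underside.
- spice_3: Bystander: spice jar with a red cap, 45 mm wide, 106 mm high, left of the chest, nearer the robot; origin at the centre of its underside.
Things that resemble listed ones, but are neither listed nor needed, are in the scene too. What is shaped like the carton_red but blue is not meant. What is shaped like the carton_yellow but purple is not meant.

How it is judged (in metres and radians):
On the way, in this order (a step that is already met when the one before it is completed fails the run):
1. one of the two cartons from the lid stands squarely on the green one, let go, with the lid shut (((horizontal distance between carton_red and carton_green below 0.01 m and z of carton_red in the frame of carton_green between 0.036 and 0.044 m and angle between the x axis of carton_red and the x axis of carton_green, either way round below 0.14 rad and angle between carton_red's own z axis and vertical below 0.08 rad) or (horizontal distance between carton_yellow and carton_green below 0.01 m and z of carton_yellow in the frame of carton_green between 0.036 and 0.044 m and angle between the x axis of carton_yellow and the x axis of carton_green, either way round below 0.14 rad and angle between carton_yellow's own z axis and vertical below 0.08 rad)) and contact force between the fingers and carton_green below 0.2 N and contact force between the fingers and carton_red below 0.2 N and contact force between the fingers and carton_yellow below 0.2 N and value of joint lid below 0.05 rad), for 0.2 s.
2. both stand squarely on the green one as one column, let go and at rest, with the lid still shut ((((horizontal distance between carton_red and carton_green below 0.01 m and z of carton_red in the frame of carton_green between 0.036 and 0.044 m and angle between the x axis of carton_red and the x axis of carton_green, either way round below 0.14 rad and angle between carton_red's own z axis and vertical below 0.08 rad) and (horizontal distance between carton_yellow and carton_red below 0.01 m and z of carton_yellow in the frame of carton_red between 0.036 and 0.044 m and angle between the x axis of carton_yellow and the x axis of carton_red, either way round below 0.14 rad and angle between carton_yellow's own z axis and vertical below 0.08 rad) and horizontal distance between carton_yellow and carton_green below 0.012 m) or ((horizontal distance between carton_yellow and carton_green below 0.01 m and z of carton_yellow in the frame of carton_green between 0.036 and 0.044 m and angle between the x axis of carton_yellow and the x axis of carton_green, either way round below 0.14 rad and angle between carton_yellow's own z axis and vertical below 0.08 rad) and (horizontal distance between carton_red and carton_yellow below 0.01 m and z of carton_red in the frame of carton_yellow between 0.036 and 0.044 m and angle between the x axis of carton_red and the x axis of carton_yellow, either way round below 0.14 rad and angle between carton_red's own z axis and vertical below 0.08 rad) and horizontal distance between carton_red and carton_green below 0.012 m)) and contact force between the fingers and carton_green below 0.2 N and contact force between the fingers and carton_red below 0.2 N and contact force between the fingers and carton_yellow below 0.2 N and linear speed of each of carton_green, carton_red, carton_yellow below 0.03 m/s and value of joint lid below 0.05 rad), for 0.2 s.
At the end, for the whole second after the job is handed in: Three-carton column at rest, untouched: each within 10 mm of centre (top to bottom 12 mm) and 8 degrees of the one below, green carton within 25 mm of its start; lid still at 60 degrees, give or take 5, carried by the fingers (over 0.5 N), propped by nothing else ((((horizontal distance between carton_red and carton_green below 0.01 m and z of carton_red in the frame of carton_green between 0.036 and 0.044 m and angle between the x axis of carton_red and the x axis of carton_green, either way round below 0.14 rad and angle between carton_red's own z axis and vertical below 0.08 rad) and (horizontal distance between carton_yellow and carton_red below 0.01 m and z of carton_yellow in the frame of carton_red between 0.036 and 0.044 m and angle between the x axis of carton_yellow and the x axis of carton_red, either way round below 0.14 rad and angle between carton_yellow's own z axis and vertical below 0.08 rad) and horizontal distance between carton_yellow and carton_green below 0.012 m) or ((horizontal distance between carton_yellow and carton_green below 0.01 m and z of carton_yellow in the frame of carton_green between 0.036 and 0.044 m and angle between the x axis of carton_yellow and the x axis of carton_green, either way round below 0.14 rad and angle between carton_yellow's own z axis and vertical below 0.08 rad) and (horizontal distance between carton_red and carton_yellow below 0.01 m and z of carton_red in the frame of carton_yellow between 0.036 and 0.044 m and angle between the x axis of carton_red and the x axis of carton_yellow, either way round below 0.14 rad and angle between carton_red's own z axis and vertical below 0.08 rad) and horizontal distance between carton_red and carton_green below 0.012 m)) and linear speed of each of carton_green, carton_red, carton_yellow below 0.03 m/s and contact force between the fingers and carton_green below 0.2 N and contact force between the fingers and carton_red below 0.2 N and contact force between the fingers and carton_yellow below 0.2 N and distance of carton_green from where it was at the start of the episode below 0.025 m and value of joint lid between 0.96 and 1.134 rad and velocity of joint lid between -0.1 and 0.1 rad/s and contact force between the fingers and chest above 0.5 N and contact force between each of carton_green, carton_red, carton_yellow, posy_left, spice_1, spice_3, jam_jar and chest below 0.2 N); the arm keeps its last pose, push and grip.
It fails at once if the lid raised (over 7 degrees) before or without the finished column (value of joint lid above 0.12 rad and not (((horizontal distance between carton_red and carton_green below 0.01 m and z of carton_red in the frame of carton_green between 0.036 and 0.044 m and angle between the x axis of carton_red and the x axis of carton_green, either way round below 0.14 rad and angle between carton_red's own z axis and vertical below 0.08 rad) and (horizontal distance between carton_yellow and carton_red below 0.01 m and z of carton_yellow in the frame of carton_red between 0.036 and 0.044 m and angle between the x axis of carton_yellow and the x axis of carton_red, either way round below 0.14 rad and angle between carton_yellow's own z axis and vertical below 0.08 rad) and horizontal distance between carton_yellow and carton_green below 0.012 m) or ((horizontal distance between carton_yellow and carton_green below 0.01 m and z of carton_yellow in the frame of carton_green between 0.036 and 0.044 m and angle between the x axis of carton_yellow and the x axis of carton_green, either way round below 0.14 rad and angle between carton_yellow's own z axis and vertical below 0.08 rad) and (horizontal distance between carton_red and carton_yellow below 0.01 m and z of carton_red in the frame of carton_yellow between 0.036 and 0.044 m and angle between the x axis of carton_red and the x axis of carton_yellow, either way round below 0.14 rad and angle between carton_red's own z axis and vertical below 0.08 rad) and horizontal distance between carton_red and carton_green below 0.012 m))).
It fails at once if the lid thrown open towards the flowers (over 80 degrees) (value of joint lid above 1.4 rad).
It fails at once if a carton dropped or thrown (moving over 0.6 m/s out of the fingers: a fall of about 20 mm) ((linear speed of carton_red above 0.6 m/s and contact force between the fingers and carton_red below 0.2 N) or (linear speed of carton_yellow above 0.6 m/s and contact force between the fingers and carton_yellow below 0.2 N)).
It fails at once if the green carton shifted by more than 25 mm (distance of carton_green from where it was at the start of the episode above 0.025 m).
It fails at once if the flowers, the jam jar or a spice jar pushed (25 mm) or tipped ((distance of posy_left from where it was at the start of the episode above 0.025 m or angle between posy_left's own z axis and vertical above 0.3 rad) or (distance of spice_1 from where it was at the start of the episode above 0.025 m or angle between spice_1's own z axis and vertical above 0.3 rad) or (distance of spice_3 from where it was at the start of the episode above 0.025 m or angle between spice_3's own z axis and vertical above 0.3 rad) or (distance of jam_jar from where it was at the start of the episode above 0.025 m or angle between jam_jar's own z axis and vertical above 0.3 rad)).
It also fails if it takes over 67 s, if anything falls off the work surface, if the arm or the gripper's body presses on something with over 40 N, if the wrist force passes 120 N, or if a joint passes its speed limit or range.

ROBOT

A 6-joint arm with a two-finger parallel gripper is mounted at the origin on a cart in front of the work surface, level with it; the furniture and walls round the work are solid. World frame = base frame: x ahead of the robot, y to its left, z up, the work surface at z = 0. Lengths are in m, angles in degrees, forces in N, time in s.
With the tool pointing down it reaches from about 0.35 to 0.875 m from the base axis. Payload 4.2 kg.
Tool frame: the origin (TCP) lies midway between the tips of the shut fingers; the grasp point (between the pads) lies 19 mm behind it; z points along the fingers, y is the line along which they close (so a half turn about z gives the same grasp; the last joint's range is limited). The gripper opens to 87 mm and grips with 3 to 60 N. Pads are 19 mm wide; open, the fingers measure 117 mm over their backs; the gripper's body (75 mm by 190 mm) begins 51 mm behind the grasp point.
Start: joints at [84.03, 22.042, 0.453, 0, -68.411, -14.817], TCP at [0.222, 0.584, 0.223] pointing down, gripper open.
Joint ranges: [-179.83, 179.83], [-69.29, 118.12], [-61.27, 80.66], [-181.25, 117.63], [-171.15, -9.14], [-177.46, 177.46]. Speed limits (degrees/s): [159.86, 159.86, 180, 180, 180, 180].

INTERFACE

Orientations are given as a 3x3 rotation matrix whose columns are the frame's x, y, z axes.
In Python, from station import sense, capture, finish_job, silhouettes, landmark_of gives the robot as it stands.
- The arm moves only by the tool step_arm, never from a script. Its arguments are lists of equal length, an entry for each row: "linear": the shift along the tool's x, y, z in mm, a list of three; "delta_rot": the turn, a rotation vector about the tool's x, y, z in rad, a list of three; "grip": the finger opening in mm, from 0 to 87. A call has 1 to 10 rows; each row shifts and turns the commanded pose from where the row before left it, along the tool's axes as they then stand; what a row does not reach is not made up. A row lasts 1/8 s, in which the tool goes at most 62.5 mm and 10.7 degrees, less where a joint would pass 70% of its speed; a pose out of reach is approached as far as the arm can. A call with a gripper value outside its range is refused whole. The fingers move at their own pace and stop on an object; the grip force is fixed at half the most. Time passes only in rows, so rows that do not move let the fingers close. It gives the time, the measured TCP pose, the force, the opening and the grip force at its end, in the units of the state.
- sense(): the state, without advancing time (a new reading comes with each control period).
- capture(name): name is "scene" or "side" or "wrist"; returns a dict with "img" (400x640x3 uint8, red, green, blue), "fx", "fy", "cx", "cy" (pixels), "world_to_cam" (4x4, takes a point from world to camera coordinates); the wrist camera has in their place "mount" (4x4, takes a point from camera to tool coordinates, whose origin is the TCP and whose axes are the flange's). Camera axes: x right, y up, looking along -z (the intrinsics and any distortion apply to the point x, -y, -z); pixel columns grow to the right and rows downward; lengths in m; the calibration is good to about 2 mm. A picture is of the moment at which its call begins: read the wrist's pose just before it. There is no depth.
- finish_job(): hands the job in; it is judged then, once.
Trained networks look in the newest picture that a camera, given by its name, has taken for a name from the list of things; names that differ only in an ending like _2 or _b are one class to them, and where a whole thing is asked for, a point or a joint stands for the part that bears it (a point fixed in the world has none). Each returns a list of dicts, best first, with "score" (0 to 1); they miss things now and then, are a little off and sometimes report something else, mostly with a low value. They report only what shows in the picture. A call takes as long as a camera call. They do not tell look-alikes from the thing itself.
- silhouettes(camera, label): "mask" (400x640 bool, what is visible of it) and "point" ([column, row] in pixels, amid what is visible of it).
- landmark_of(camera, label): "point" ([column, row] in pixels: a listed point, or the origin of a listed thing).
The state is a dict: "time_s": time; "joints": joint angles; "joint_velocities": joint speeds; "effort": joint torques, N m; "tcp_pos": TCP position; "ee_rot": TCP orientation; "wrist_force": force on the tool from outside, world axes, zero at the start; "moment": the same for the moment, N m; "gripper_width": opening from 0.0 (shut) to 1.0 (fully open); "gripper_force": force on a finger pad.
Only numpy, scipy, OpenCV 4.12 (cv2) and the standard library are available. Lean on these libraries where they do the work, as an engineer would, in place of code of your own. Each camera call takes 0.05 s, during which the arm holds its last target. There are 200 camera calls.

## Working session

There is one attempt and no reset: what is moved stays moved. The work goes in short steps, Python scripts to look and compute and a tool call to move; the robot and the scene stay as the last step left them, time stands still between calls to the robot, and variables do not carry over. Pictures are saved under pics/ and viewed, at most 10 in all, crops included, and the job is handed in when it is done.

Besides the shell and the picture viewer there is one more tool, called after "Request:" in YAML: its name, and indented under it one key for each argument. step_arm: Moves the arm, as the interface text tells. Its arguments: {"type":"object","properties":{"linear":{"type":"array"},"delta_rot":{"type":"array"},"grip":{"type":"array"}},"required":["linear","delta_rot","grip"]}

```bash
mkdir -p pics
cat > h.py <<'E'
import numpy as np, cv2
from station import sense, capture, finish_job, silhouettes, landmark_of
def save(c,n,crop=None,s=1):
    im=c["img"][...,::-1]
    if crop: x0,y0,x1,y1=crop; im=im[y0:y1,x0:x1]
    im=cv2.resize(np.ascontiguousarray(im),None,fx=s,fy=s,interpolation=cv2.INTER_CUBIC); cv2.imwrite("pics/"+n,im)
def w2c(c,st=None):
    if "world_to_cam" in c: return np.array(c["world_to_cam"])
    T=np.eye(4);T[:3,:3]=st["ee_rot"];T[:3,3]=st["tcp_pos"]
    return np.linalg.inv(T@np.array(c["mount"]))
def proj(c,P,M):
    P=np.atleast_2d(P);q=P@M[:3,:3].T+M[:3,3]
    return np.c_[c["fx"]*q[:,0]/-q[:,2]+c["cx"], c["fy"]*-q[:,1]/-q[:,2]+c["cy"]]
def onz(c,uv,z,M):
    d=np.array([(uv[0]-c["cx"])/c["fx"],-(uv[1]-c["cy"])/c["fy"],-1.])
    R=M[:3,:3];o=-R.T@M[:3,3];d=R.T@d
    return o+d*(z-o[2])/d[2]
E
cat > a.py <<'E'
from h import *
st=sense();print({k:np.round(v,3) for k,v in st.items()})
for n in ["scene","side","wrist"]:
    c=capture(n);M=w2c(c,st);print(n,[k for k in c if k!="img"],np.round(np.linalg.inv(M),3).tolist(),c["fx"],c["cx"],c["cy"])
    save(c,n+"0.png")
    for l,z in [("carton_green",0),("carton_red",.155),("carton_yellow",.155),("chest",0),("lid_knob",.1375),("lid_hinge",.125),("jam_jar",0),("posy_left",0),("spice_1",0)]:
        for d in landmark_of(n,l)[:3]: print(n,l,np.round(d["score"],2),np.round(d["point"]),np.round(onz(c,d["point"],z,M),3))
E
python3 a.py; cd pics; python3 -c "
import cv2,numpy as np
a=[cv2.imread(n+'0.png') for n in ('scene','side')]
cv2.imwrite('both.png',cv2.resize(np.vstack(a),(480,600)))"
```

```text
{'time_s': np.float64(0.0), 'joints': array([ 8.4030e+01,  2.2093e+01,  3.8000e-01, -2.7000e-02, -6.8411e+01,
       -1.4819e+01]), 'joint_velocities': array([-0.02 , -0.052, -0.058, -0.042,  0.032,  0.054]), 'effort': array([ 0.0000e+00, -3.9066e+01,  1.8740e+01,  4.2200e+00,  1.1000e-02,
       -0.0000e+00]), 'tcp_pos': array([0.222, 0.584, 0.221]), 'ee_rot': array([[ 0.935, -0.355, -0.001],
       [-0.355, -0.935, -0.002],
       [ 0.   ,  0.002, -1.   ]]), 'wrist_force': array([0.688, 0.473, 0.547]), 'moment': array([ 0.016,  0.022, -0.008]), 'gripper_force': np.float64(0.0), 'gripper_width': np.float64(1.0)}
scene ['fx', 'fy', 'cx', 'cy', 'world_to_cam'] [[0.588, 0.608, -0.534, 0.009], [-0.809, 0.434, -0.397, -0.41], [-0.01, 0.665, 0.746, 0.91], [0.0, 0.0, 0.0, 1.0]] 392.1519802706388 322.3298830932643 199.63315724073115
scene carton_green 0.88 [410. 298.] [ 0.518 -0.303  0.   ]
scene carton_red 0.76 [293. 162.] [0.615 0.142 0.155]
scene carton_red 0.74 [218. 229.] [0.324 0.142 0.155]
scene carton_red 0.68 [312. 289.] [ 0.328 -0.141  0.155]
scene carton_yellow 0.87 [330. 190.] [
[... 874 characters left out ...]
.407 0.076 0.155]
side carton_yellow 0.61 [313. 177.] [ 0.586 -0.014  0.155]
side lid_knob 0.91 [346. 215.] [0.486 0.083 0.138]
side lid_hinge 0.79 [266. 201.] [0.685 0.067 0.125]
side jam_jar 0.81 [292. 155.] [ 0.712 -0.291  0.   ]
side posy_left 0.73 [291. 313.] [0.573 0.281 0.   ]
side posy_left 0.66 [239. 227.] [0.776 0.057 0.   ]
side posy_left 0.26 [348. 215.] [ 0.49 -0.05  0.  ]
side spice_1 0.98 [296. 313.] [0.562 0.279 0.   ]
side spice_1 0.97 [256. 294.] [0.667 0.249 0.   ]
wrist ['fx', 'fy', 'cx', 'cy', 'mount'] [[-0.357, 0.891, 0.282, 0.301], [-0.934, -0.341, -0.105, 0.554], [0.002, -0.301, 0.954, 0.383], [0.0, 0.0, 0.0, 1.0]] 355.7772096967614 318.1461832764025 198.1248061145313
```

View pics/scene0.png

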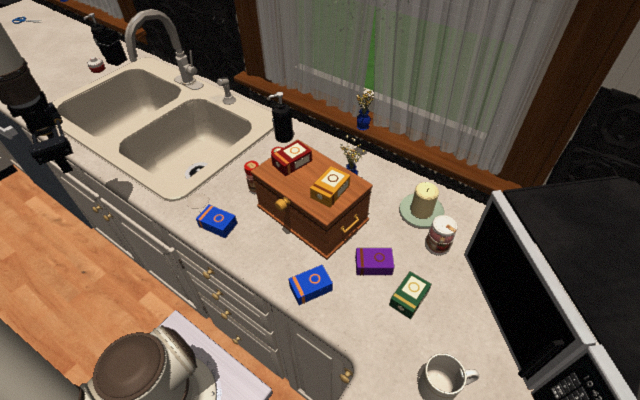

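View pics/side0.png

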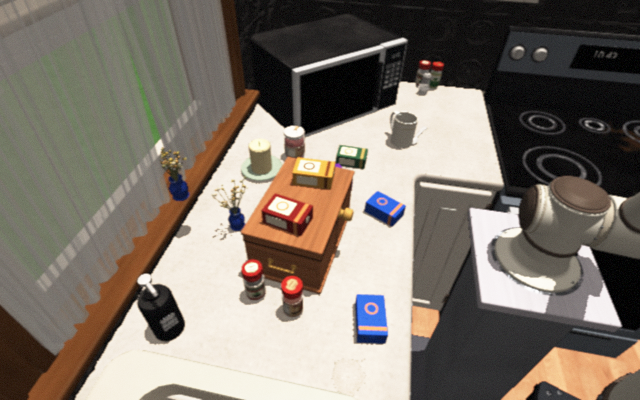

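The scene view shows red at (293,157), yellow at (330,184) and green at (410,293). The look-alikes are blue at (216,220) and (311,284) and purple at (375,261). The side view shows red at (287,213), yellow at (313,172), green at (351,157) and the knob at (346,214). By colour and place, I choose the red and yellow cartons on the lid and the green one right of the chest. Next I fit the known boxes to the masks in both views.

```bash
cat >> h.py <<'E'
from scipy.optimize import minimize
COL={"red":lambda h,s,v:((h<6)|(h>172)),"yellow":lambda h,s,v:(h>12)&(h<32),"green":lambda h,s,v:(h>40)&(h<90)}
def box(p,z,dims=(.096,.062,.040)):
    x,y,t=p;c,s=np.cos(t),np.sin(t)
    return np.array([[x+c*a-s*b,y+s*a+c*b,z+k] for a in(-dims[0]/2,dims[0]/2) for b in(-dims[1]/2,dims[1]/2) for k in(0,dims[2])])
def poly(c,M,P,S=4):
    hull=cv2.convexHull((proj(c,P,M)*S+S/2).astype(np.float32)).astype(np.int32)
    m=np.zeros((400*S,640*S),np.uint8);cv2.fillConvexPoly(m,hull,1);return m
def fit(views,p0,z):
    "views: list of (cam,M,mask)"
    p0=np.array(p0,float);big=[(c,M,cv2.resize(m.astype(np.uint8),None,fx=4,fy=4,interpolation=cv2.INTER_LINEAR)) for c,M,m in views]
    def f(q):
        p=p0+q*[.01,.01,.15];L=0
        for c,M,m in big:
            r=poly(c,M,box(p,z));L+=1-(r&m).sum()/max(1,(r|m).sum())
        return L/len(big)
    best=None
    for t in(-1.5,0,1.5):
        r=minimize(f,[0,0,t],method="Nelder-Mead",options=dict(initial_simplex=np.array([[0,0,t],[1.,0,t],[0,1.,t],[0,0,t+1]]),maxiter=90))
        if best is None or r.fun<best.fun:best=r
    return p0+best.x*[.01,.01,.15],1-best.fun
def pick(n,name,c,M,P):
    "mask of the detection nearest to the expected place"
    uv=proj(c,np.array([P]),M)[0];D=silhouettes(n,"carton_"+name)
    D=[d for d in D if np.hypot(*(np.array(d["point"])-uv))<45]
    if not D:return None
    return min(D,key=lambda d:np.hypot(*(np.array(d["point"])-uv)))["mask"]
E
cat > b.py <<'E'
from h import *
G={"red":(.613,.148,.155),"yellow":(.587,-.010,.155),"green":(.521,-.304,0)}
V={k:[] for k in G}
for n in["scene","side"]:
    c=capture(n);M=w2c(c)
    for k,g in G.items():
        m=pick(n,k,c,M,np.array(g)+[0,0,.02])
        if m is not None:V[k].append((c,M,m));
    if n=="scene": save(c,"crop.png",(240,130,460,330),3)
for k,g in G.items():
    print(k,np.round(fit(V[k],(g[0],g[1],-.09),g[2]),4) if 0 else fit(V[k],(g[0],g[1],-.09),g[2]))
    for v in V[k]: print("   single",fit([v],(g[0],g[1],-.09),g[2]))
E
python3 b.py
```

```text
red (array([ 0.61196224,  0.14244059, -0.21572038]), np.float64(0.945660432310595))
   single (array([ 0.61137128,  0.14246213, -0.23033111]), np.float64(0.9582295458900173))
   single (array([ 0.61205846,  0.1439111 , -0.2345514 ]), np.float64(0.9378312676842148))
yellow (array([ 0.5848904 , -0.00739614,  0.03871304]), np.float64(0.9385503898354028))
   single (array([ 0.5848904 , -0.00739614,  0.03871304]), np.float64(0.9385503898354028))
green (array([ 0.51727113, -0.3008709 , -0.02679056]), np.float64(0.9169025326904974))
   single (array([ 0.518598  , -0.30146603, -0.02720862]), np.float64(0.9354525862068965))
   single (array([ 0.51668818, -0.29786687,  0.01967641]), np.float64(0.9126074498567335))
```

View pics/crop.png

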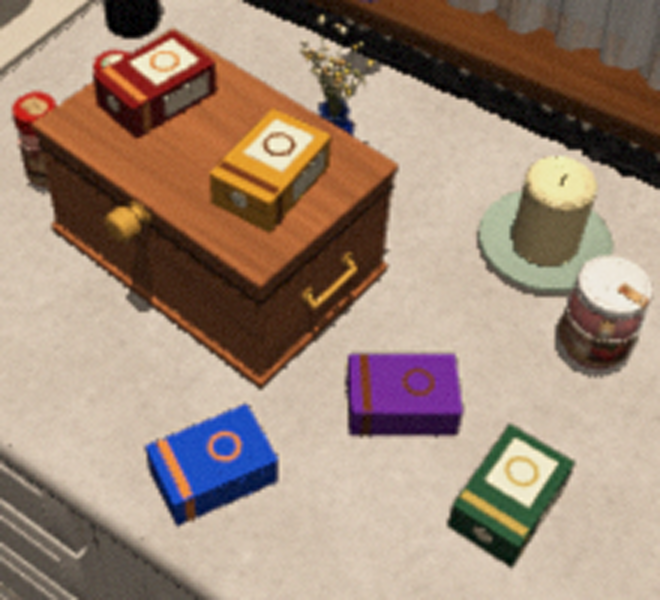

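The crop confirms it: the red and yellow cartons with cream labels lie on the lid, and green with its cream label is at the right. Blue and purple have no label. I go above the lid.

Request:
step_arm:
  linear:
    - [45,30,-12]
    - [45,30,-12]
    - [45,30,-12]
    - [45,30,-12]
    - [45,30,-12]
    - [45,30,-12]
    - [45,30,-12]
    - [45,30,-12]
    - [45,30,-12]
    - [45,30,-2]
  delta_rot:
    - [0,0,0]
    - [0,0,0]
    - [0,0,0]
    - [0,0,0]
    - [0,0,0]
    - [0,0,0]
    - [0,0,0]
    - [0,0,0]
    - [0,0,0]
    - [0,0,0]
  grip: [87,87,87,87,87,87,87,87,87,87]

```text
time_s: 3.15
tcp_pos: [0.5372, 0.1427, 0.3339]
ee_rot: [[0.935, -0.355, 0.003], [-0.355, -0.935, 0.001], [0.002, -0.002, -1.0]]
wrist_force: [0.5, 1.6, -0.8]
gripper_width: 1.002
gripper_force: 0.0
```

Request:
step_arm:
  linear:
    - [40,25,0]
    - [37,25,0]
    - [0,0,0]
    - [0,0,0]
  delta_rot:
    - [0,0,-0.09]
    - [0,0,-0.09]
    - [0,0,-0.09]
    - [0,0,0]
  grip: [87,87,87,87]

```text
time_s: 3.65
tcp_pos: [0.5936, 0.072, 0.3322]
ee_rot: [[0.995, -0.095, -0.001], [-0.095, -0.995, -0.0], [-0.001, 0.0, -1.0]]
wrist_force: [-0.3, 0.3, -1.1]
gripper_width: 1.0
gripper_force: 0.0
```

```bash
cat > c.py <<'E'
from h import *
import sys
G={"red":(.612,.1425,.155),"yellow":(.585,-.007,.155),"green":(.518,-.301,0)}
st=sense();print(st["time_s"],np.round(st["tcp_pos"],4),np.round(st["ee_rot"],3).tolist(),st["gripper_width"])
c=capture("wrist");M=w2c(c,st);save(c,sys.argv[1]+".png")
for k in sys.argv[2:]:
    g=G[k];m=pick("wrist",k,c,M,np.array(g)+[0,0,.02])
    if m is not None: print(k,fit([(c,M,m)],(g[0],g[1],-.09),g[2]))
for l,z in[("lid_knob",.1375),("lid_hinge",.125)]:
    for d in landmark_of("wrist",l)[:2]:print(l,d["score"],d["point"],onz(c,d["point"],z,M))
E
python3 c.py w1 red yellow
```

```text
3.65 [0.5936 0.072  0.3322] [[0.995, -0.095, -0.001], [-0.095, -0.995, -0.0], [-0.001, 0.0, -1.0]] 0.9998087599666071
red (array([ 0.61091991,  0.1426317 , -0.23893552]), np.float64(0.9759363139599858))
yellow (array([ 0.58357738, -0.00707887,  0.0247341 ]), np.float64(0.9703201888915859))
lid_knob 0.66 [320.5, 267.8] [0.48340115 0.07963938 0.1375    ]
lid_hinge 0.96 [322.7, 73.2] [0.68861705 0.05789171 0.125     ]
```

View pics/w1.png

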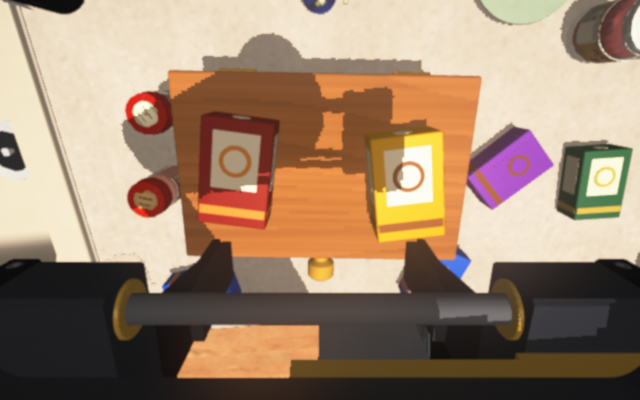

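The wrist view shows red at (238,170), yellow at (406,185), the knob at (320,268) and green at (598,182), matching the earlier estimates. I descend on yellow.

Request:
step_arm:
  linear:
    - [-2.5,40,0]
    - [0,39.6,0]
    - [0,0,40]
    - [0,0,40]
    - [0,0,40]
    - [0,0,31]
    - [0,0,20]
    - [0,0,0]
  delta_rot:
    - [0,0,0]
    - [0,0,0]
    - [0,0,-0.12]
    - [0,0,0]
    - [0,0,0]
    - [0,0,0]
    - [0,0,0]
    - [0,0,0]
  grip: [87,87,87,87,87,87,87,87]

```text
time_s: 4.9
tcp_pos: [0.5825, -0.0063, 0.1601]
ee_rot: [[1.0, 0.028, -0.004], [0.028, -1.0, -0.001], [-0.004, 0.001, -1.0]]
wrist_force: [0.5, 0.2, 0.7]
gripper_width: 1.003
gripper_force: 0.0
```

Request:
step_arm:
  linear:
    - [0,0,0]
    - [0,0,0]
    - [0,0,0]
    - [0,0,0]
    - [0,0,0]
    - [0,0,0]
  delta_rot:
    - [0,0,0]
    - [0,0,0]
    - [0,0,0]
    - [0,0,0]
    - [0,0,0]
    - [0,0,0]
  grip: [55,55,55,55,55,55]

```text
time_s: 5.65
tcp_pos: [0.5839, -0.0065, 0.1623]
ee_rot: [[1.0, 0.027, 0.001], [0.027, -1.0, 0.0], [0.001, -0.0, -1.0]]
wrist_force: [-2.1, 0.7, 5.4]
gripper_width: 0.714
gripper_force: 30.0
```

Request:
step_arm:
  linear:
    - [0,0,-20]
    - [0,0,-35]
    - [0,0,-35]
    - [-22,40,0]
    - [-22,40,0]
    - [-22,40,0]
    - [-22,40,0]
    - [-22,40,0]
    - [-22,40,0]
    - [-20,40,0]
  delta_rot:
    - [0,0,0]
    - [0,0,0]
    - [0,0,0]
    - [0,0,0]
    - [0,0,0]
    - [0,0,0]
    - [0,0,0]
    - [0,0,0]
    - [0,0,0]
    - [0,0,0]
  grip: [55,55,55,55,55,55,55,55,55,55]

```text
time_s: 6.9
tcp_pos: [0.4381, -0.2915, 0.2508]
ee_rot: [[1.0, 0.027, -0.001], [0.027, -1.0, 0.001], [-0.001, -0.001, -1.0]]
wrist_force: [0.2, -0.2, -1.1]
gripper_width: 0.711
gripper_force: 30.0
```

Request:
step_arm:
  linear:
    - [0,0,0]
    - [0,0,0]
    - [0,0,0]
  delta_rot:
    - [0,0,0]
    - [0,0,0]
    - [0,0,0]
  grip: [55,55,55]

```text
time_s: 7.28
tcp_pos: [0.4396, -0.2897, 0.2513]
ee_rot: [[1.0, 0.028, -0.0], [0.028, -1.0, 0.0], [-0.0, -0.0, -1.0]]
wrist_force: [-0.4, 0.6, -0.7]
gripper_width: 0.708
gripper_force: 30.0
```

```bash
python3 c.py w2 green
```

```text
7.275 [ 0.4396 -0.2897  0.2513] [[1.0, 0.028, -0.0], [0.028, -1.0, 0.0], [-0.0, -0.0, -1.0]] 0.7077657518194236
green (array([ 0.51604074, -0.3001388 , -0.03047859]), np.float64(0.9774963270682405))
```

View pics/w2.png

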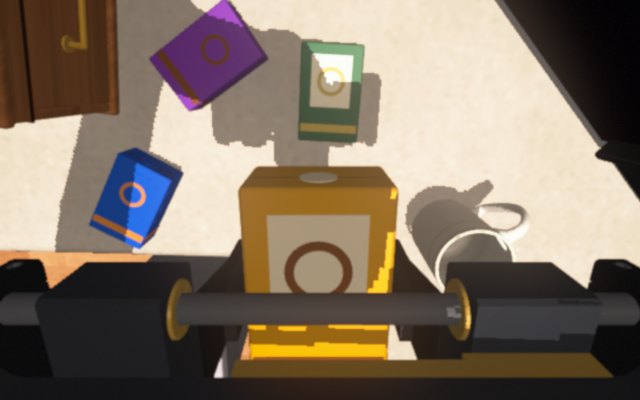

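Yellow is held straight, with its back edge at row 187. Green is at (331,90) and unobstructed, and purple sits clear of it at (210,55). I place yellow on green.

Request:
step_arm:
  linear:
    - [38,6,0]
    - [38.1,6.5,0]
    - [0,0,40]
    - [0,0,40]
    - [0,0,40]
    - [0,0,35]
    - [0,0,25]
    - [0,0,14]
    - [0,0,0]
  delta_rot:
    - [0,0,0]
    - [0,0,0]
    - [0,0,0.058]
    - [0,0,0]
    - [0,0,0]
    - [0,0,0]
    - [0,0,0]
    - [0,0,0]
    - [0,0,0]
  grip: [55,55,55,55,55,55,55,55,55]

```text
time_s: 8.6
tcp_pos: [0.5155, -0.3007, 0.0569]
ee_rot: [[1.0, -0.03, -0.002], [-0.03, -1.0, 0.0], [-0.002, -0.0, -1.0]]
wrist_force: [0.3, -0.1, -1.8]
gripper_width: 0.707
gripper_force: 30.0
```

Request:
step_arm:
  linear:
    - [0,0,4]
    - [0,0,3]
    - [0,0,0]
  delta_rot:
    - [0,0,0]
    - [0,0,0]
    - [0,0,0]
  grip: [55,55,55]

```text
time_s: 8.98
tcp_pos: [0.5157, -0.301, 0.0509]
ee_rot: [[1.0, -0.031, 0.001], [-0.031, -1.0, -0.0], [0.001, 0.0, -1.0]]
wrist_force: [0.0, -0.5, -0.8]
gripper_width: 0.706
gripper_force: 30.0
```

Request:
step_arm:
  linear:
    - [0,0,2]
    - [0,0,1]
    - [0,0,0]
  delta_rot:
    - [0,0,0]
    - [0,0,0]
    - [0,0,0]
  grip: [55,55,55]

```text
time_s: 9.35
tcp_pos: [0.5156, -0.301, 0.0475]
ee_rot: [[1.0, -0.031, -0.0], [-0.031, -1.0, 0.0], [-0.0, -0.0, -1.0]]
wrist_force: [0.3, -0.2, -1.2]
gripper_width: 0.709
gripper_force: 30.0
```

Request:
step_arm:
  linear:
    - [0,0,1]
    - [0,0,0]
  delta_rot:
    - [0,0,0]
    - [0,0,0]
  grip: [55,55]

```text
time_s: 9.6
tcp_pos: [0.5158, -0.301, 0.0473]
ee_rot: [[1.0, -0.031, 0.0], [-0.031, -1.0, -0.0], [0.0, 0.0, -1.0]]
wrist_force: [-1.6, 1.2, 5.3]
gripper_width: 0.709
gripper_force: 30.0
```

Request:
step_arm:
  linear:
    - [0,0,0]
    - [0,0,0]
    - [0,0,0]
    - [0,0,0]
    - [0,0,-20]
    - [0,0,-40]
    - [0,0,-50]
    - [-40,0,-40]
    - [-40,0,0]
    - [0,0,0]
  delta_rot:
    - [0,0,0]
    - [0,0,0]
    - [0,0,0]
    - [0,0,0]
    - [0,0,0]
    - [0,0,0]
    - [0,0,0]
    - [0,0,0]
    - [0,0,0]
    - [0,0,0]
  grip: [80,80,80,80,80,80,80,80,80,80]

```text
time_s: 10.85
tcp_pos: [0.4334, -0.2982, 0.1975]
ee_rot: [[0.999, -0.032, 0.001], [-0.032, -0.999, 0.0], [0.001, -0.0, -1.0]]
wrist_force: [0.3, -0.6, -0.5]
gripper_width: 0.918
gripper_force: 0.0
```

```bash
sed -i 's/"yellow":(.585,-.007,.155)/"yellow":(.516,-.3,.04)/' c.py && python3 c.py w3 yellow green red
```

```text
10.85 [ 0.4334 -0.2982  0.1975] [[0.999, -0.032, 0.001], [-0.032, -0.999, 0.0], [0.001, -0.0, -1.0]] 0.9177304924569528
yellow (array([ 0.51506736, -0.30186566, -0.03028862]), np.float64(0.9805212988787706))
```

View pics/w3.png

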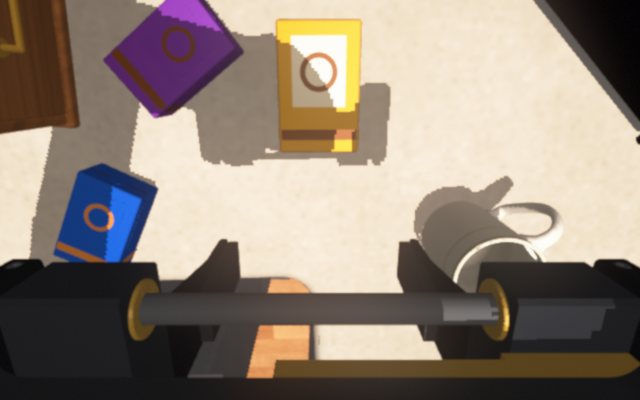

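Yellow sits on green within 2 mm at (318,85). Now red.

Request:
step_arm:
  linear:
    - [16.4,-44.6,-20]
    - [16.4,-44.6,-20]
    - [16.4,-44.6,-20]
    - [16.4,-44.6,0]
    - [16.4,-44.6,0]
    - [16.4,-44.6,0]
    - [16.4,-44.6,0]
    - [16.4,-44.6,0]
    - [16.4,-44.6,0]
    - [16.3,-44.7,0]
  delta_rot:
    - [0,0,0]
    - [0,0,0]
    - [0,0,0]
    - [0,0,0]
    - [0,0,0]
    - [0,0,0]
    - [0,0,0]
    - [0,0,0]
    - [0,0,0]
    - [0,0,0]
  grip: [87,87,87,87,87,87,87,87,87,87]

```text
time_s: 12.4
tcp_pos: [0.6141, 0.1444, 0.2557]
ee_rot: [[1.0, -0.03, -0.001], [-0.03, -1.0, -0.001], [-0.001, 0.001, -1.0]]
wrist_force: [1.4, -0.7, 0.7]
gripper_width: 1.001
gripper_force: 0.0
```

Request:
step_arm:
  linear:
    - [0,0,0]
    - [0,0,0]
    - [0,0,0]
  delta_rot:
    - [0,0,0.104]
    - [0,0,0.104]
    - [0,0,0]
  grip: [87,87,87]

```text
time_s: 12.78
tcp_pos: [0.6135, 0.1429, 0.2556]
ee_rot: [[0.972, -0.235, -0.001], [-0.235, -0.972, -0.001], [-0.001, 0.001, -1.0]]
wrist_force: [0.8, 0.0, 0.2]
gripper_width: 1.0
gripper_force: 0.0
```

Request:
step_arm:
  linear:
    - [-2.5,0,40]
    - [0,0,34]
    - [0,0,20]
    - [0,0,0]
    - [0,0,0]
    - [0,0,0]
    - [0,0,0]
    - [0,0,0]
    - [0,0,0]
  delta_rot:
    - [0,0,0]
    - [0,0,0]
    - [0,0,0]
    - [0,0,0]
    - [0,0,0]
    - [0,0,0]
    - [0,0,0]
    - [0,0,0]
    - [0,0,0]
  grip: [87,87,87,87,55,55,55,55,55]

```text
time_s: 13.9
tcp_pos: [0.6111, 0.1431, 0.1634]
ee_rot: [[0.972, -0.236, 0.001], [-0.236, -0.972, 0.0], [0.001, -0.001, -1.0]]
wrist_force: [-0.7, -0.1, 3.1]
gripper_width: 0.714
gripper_force: 30.0
```

Request:
step_arm:
  linear:
    - [0,0,-20]
    - [0,0,-35]
    - [0,0,-35]
    - [2,64,0]
    - [2,60,0]
    - [2,60,0]
    - [2,60,0]
    - [2,60,0]
    - [2.1,60,0]
    - [0,50,0]
  delta_rot:
    - [0,0,0]
    - [0,0,0]
    - [0,0,0]
    - [0,0,0]
    - [0,0,0]
    - [0,0,0]
    - [0,0,0]
    - [0,0,0]
    - [0,0,0]
    - [0,0,0]
  grip: [55,55,55,55,55,55,55,55,55,55]

```text
time_s: 15.15
tcp_pos: [0.5239, -0.2626, 0.252]
ee_rot: [[0.971, -0.237, -0.001], [-0.237, -0.971, 0.0], [-0.001, -0.0, -1.0]]
wrist_force: [2.1, 0.8, -0.7]
gripper_width: 0.712
gripper_force: 30.0
```

Request:
step_arm:
  linear:
    - [0,40,0]
    - [0,0,0]
    - [0,0,0]
    - [0,0,0]
  delta_rot:
    - [0,0,0]
    - [0,0,-0.104]
    - [0,0,-0.104]
    - [0,0,0]
  grip: [55,55,55,55]

```text
time_s: 15.65
tcp_pos: [0.5151, -0.2995, 0.2519]
ee_rot: [[0.999, -0.032, -0.001], [-0.032, -0.999, 0.001], [-0.001, -0.001, -1.0]]
wrist_force: [0.2, 0.9, -1.3]
gripper_width: 0.708
gripper_force: 30.0
```

Request:
step_arm:
  linear:
    - [0.6,1.3,40]
    - [0,0,45]
    - [0,0,40]
    - [0,0,22]
    - [0,0,10]
    - [0,0,3]
    - [0,0,1]
    - [0,0,0]
  delta_rot:
    - [0,0,0]
    - [0,0,0]
    - [0,0,0]
    - [0,0,0]
    - [0,0,0]
    - [0,0,0]
    - [0,0,0]
    - [0,0,0]
  grip: [55,55,55,55,55,55,55,55]

```text
time_s: 16.65
tcp_pos: [0.5166, -0.301, 0.0925]
ee_rot: [[1.0, -0.031, 0.002], [-0.031, -1.0, -0.001], [0.002, 0.001, -1.0]]
wrist_force: [0.3, 0.2, -1.4]
gripper_width: 0.71
gripper_force: 30.0
```

Request:
step_arm:
  linear:
    - [0,0,1]
    - [0,0,0]
  delta_rot:
    - [0,0,0]
    - [0,0,0]
  grip: [55,55]

```text
time_s: 16.9
tcp_pos: [0.5161, -0.3009, 0.0908]
ee_rot: [[1.0, -0.031, 0.0], [-0.031, -1.0, -0.0], [0.0, 0.0, -1.0]]
wrist_force: [-1.2, 0.6, -0.3]
gripper_width: 0.713
gripper_force: 30.0
```

Request:
step_arm:
  linear:
    - [0,0,1]
    - [0,0,1]
    - [0,0,0]
  delta_rot:
    - [0,0,0]
    - [0,0,0]
    - [0,0,0]
  grip: [55,55,55]

```text
time_s: 17.27
tcp_pos: [0.5161, -0.3009, 0.0885]
ee_rot: [[1.0, -0.031, -0.0], [-0.031, -1.0, 0.0], [-0.0, -0.0, -1.0]]
wrist_force: [0.2, -0.5, 0.1]
gripper_width: 0.711
gripper_force: 30.0
```

Request:
step_arm:
  linear:
    - [0,0,0.7]
    - [0,0,0]
  delta_rot:
    - [0,0,0]
    - [0,0,0]
  grip: [55,55]

```text
time_s: 17.52
tcp_pos: [0.5161, -0.3009, 0.0884]
ee_rot: [[1.0, -0.031, 0.0], [-0.031, -1.0, -0.0], [0.0, 0.0, -1.0]]
wrist_force: [-1.6, 1.5, 3.7]
gripper_width: 0.713
gripper_force: 30.0
```

In contact. I release, lift and check.

Request:
step_arm:
  linear:
    - [0,0,0]
    - [0,0,0]
    - [0,0,0]
    - [0,0,0]
    - [0,0,-20]
    - [0,0,-40]
    - [0,0,-50]
    - [-40,0,-40]
    - [-40,0,0]
    - [0,0,0]
  delta_rot:
    - [0,0,0]
    - [0,0,0]
    - [0,0,0]
    - [0,0,0]
    - [0,0,0]
    - [0,0,0]
    - [0,0,0]
    - [0,0,0]
    - [0,0,0]
    - [0,0,0]
  grip: [80,80,80,80,80,80,80,80,80,80]

```text
time_s: 18.77
tcp_pos: [0.434, -0.2982, 0.2389]
ee_rot: [[0.999, -0.032, 0.001], [-0.032, -0.999, -0.0], [0.001, -0.0, -1.0]]
wrist_force: [0.5, 0.1, -0.2]
gripper_width: 0.918
gripper_force: 0.0
```

```bash
sed -i 's/"red":(.612,.1425,.155)/"red":(.516,-.3,.08)/' c.py && python3 c.py w4 red
cat > d.py <<'E'
from h import *
V={k:[] for k in("red","yellow","green")}
c=capture("scene");M=w2c(c)
for n in["scene","side"]:
    c=capture(n);M=w2c(c)
    save(c,n+"4.png",(330,190,490,330) if n=="scene" else (290,90,430,200),4)
    m=pick(n,"red",c,M,np.array([.516,-.3,.1]))
    if m is not None: print(n,fit([(c,M,m)],(.516,-.3,-.03),.08))
E
python3 d.py; python3 -c "
import cv2,numpy as np
a=cv2.imread('pics/scene4.png');b=cv2.imread('pics/side4.png')
a=cv2.resize(a,(400,350));b=cv2.resize(b,(400,314));b=cv2.copyMakeBorder(b,0,36,0,0,0)
cv2.imwrite('pics/col.png',np.hstack([a,b]))"
```

```text
18.775 [ 0.434  -0.2982  0.2389] [[0.999, -0.032, 0.001], [-0.032, -0.999, -0.0], [0.001, -0.0, -1.0]] 0.9182999874688944
red (array([ 0.51576739, -0.30159929, -0.02844088]), np.float64(0.9747763935246522))
scene (array([ 0.51725647, -0.3006509 ,  0.05093548]), np.float64(0.7651026250667184))
side (array([ 0.51699375, -0.29983183,  0.03408714]), np.float64(0.9023718575108821))
```

View pics/col.png

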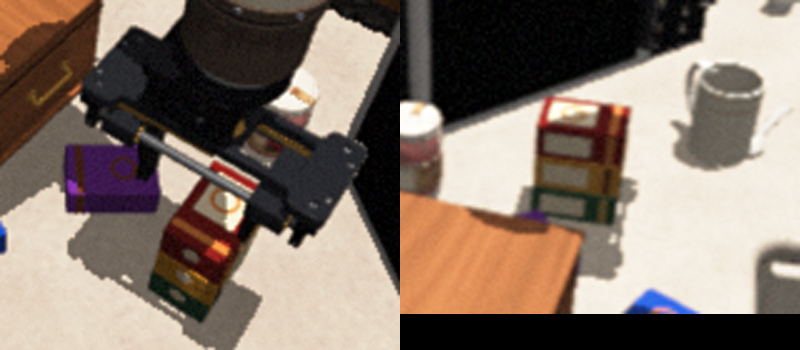

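The side and scene crops show red over yellow over green, edges flush (right panel about (580,160)). The wrist fit puts the column within 2 mm. Now I look at the lid and knob.

Request:
step_arm:
  linear:
    - [14.2,-47.8,-12]
    - [14.2,-47.8,-12]
    - [14.2,-47.8,-12]
    - [14.2,-47.8,-12]
    - [14.2,-47.8,-12]
    - [14.2,-47.8,-12]
    - [14.2,-47.8,-12]
    - [14.2,-47.8,0]
    - [0,0,0]
    - [0,0,0]
  delta_rot:
    - [0,0,0]
    - [0,0,0]
    - [0,0,0]
    - [0,0,0]
    - [0,0,0]
    - [0,0,0]
    - [0,0,0]
    - [0,0,0.07]
    - [0,0,0]
    - [0,0,0]
  grip: [60,60,60,60,60,60,60,60,60,60]

```text
time_s: 20.48
tcp_pos: [0.5614, 0.0805, 0.3214]
ee_rot: [[0.995, -0.1, -0.001], [-0.1, -0.995, -0.001], [-0.001, 0.001, -1.0]]
wrist_force: [0.2, -1.3, 0.2]
gripper_width: 0.689
gripper_force: 0.0
```

```bash
cat > e.py <<'E'
from h import *
st=sense();print(np.round(st["tcp_pos"],4),np.round(st["ee_rot"],3).tolist())
c=capture("wrist");M=w2c(c,st);save(c,"w5.png")
for l,z in[("lid_knob",.1375),("lid_hinge",.125)]:
    for d in landmark_of("wrist",l)[:2]:print(l,d["score"],d["point"],onz(c,d["point"],z,M))
hsv=cv2.cvtColor(c["img"],cv2.COLOR_RGB2HSV)
m=[d["mask"] for d in silhouettes("wrist","lid")][0].astype(np.uint8)
P=np.array([onz(c,(x,y),.155,M)[:2] for x,y in cv2.convexHull(cv2.findContours(m,0,1)[0][0])[:,0]])*1000
print("lid top rect (mm)",cv2.minAreaRect(P.astype(np.float32)))
im=c["img"][...,::-1].copy();im[m>0]=im[m>0]//2+[100,0,0];cv2.imwrite("pics/w5m.png",im)
E
python3 e.py
```

```text
[0.5614 0.0805 0.3214] [[0.995, -0.1, -0.001], [-0.1, -0.995, -0.001], [-0.001, 0.001, -1.0]]
lid_knob 0.85 [325.8, 245.1] [0.48336288 0.07975467 0.1375    ]
lid_hinge 0.66 [331.3, 38.2] [0.68552947 0.05506    0.125     ]
lid top rect (mm) ((582.1243896484375, 67.9425277709961), (284.3574523925781, 213.6524200439453), 83.45272827148438)
```

View pics/w5m.png

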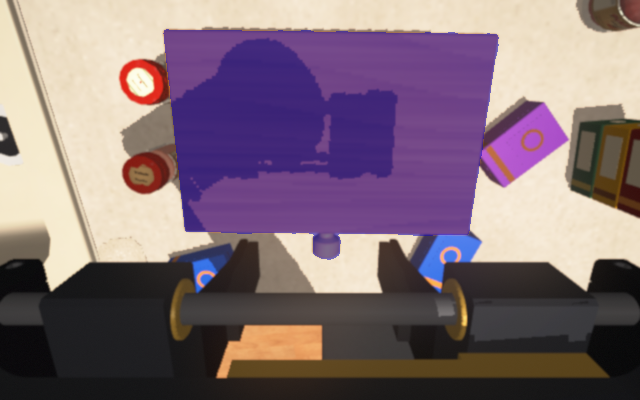

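The mask covers the lid and the knob at (326,245). The rectangle gives chest yaw -0.112, hinge about (0.685,0.057) and knob about (0.484,0.079), all consistent. I pinch the knob.

Request:
step_arm:
  linear:
    - [-38,4,0]
    - [-39,5.3,0]
    - [0,0,45]
    - [0,0,45]
    - [0,0,45]
    - [0,0,40]
    - [0,0,21]
    - [0,0,0]
    - [0,0,0]
  delta_rot:
    - [0,0,0]
    - [0,0,0.012]
    - [0,0,0]
    - [0,0,0]
    - [0,0,0]
    - [0,0,0]
    - [0,0,0]
    - [0,0,0]
    - [0,0,0]
  grip: [60,60,60,60,60,60,60,60,60]

```text
time_s: 21.8
tcp_pos: [0.4848, 0.0788, 0.1271]
ee_rot: [[0.994, -0.113, 0.002], [-0.113, -0.994, 0.001], [0.002, -0.001, -1.0]]
wrist_force: [-0.3, 0.1, 0.8]
gripper_width: 0.69
gripper_force: 0.0
```

Request:
step_arm:
  linear:
    - [0,0,0]
    - [0,0,0]
    - [0,0,0]
    - [0,0,0]
    - [0,0,0]
    - [0,0,0]
    - [0,0,0]
  delta_rot:
    - [0,0,0]
    - [0,0,0]
    - [0,0,0]
    - [0,0,0]
    - [0,0,0]
    - [0,0,0]
    - [0,0,0]
  grip: [25,25,25,25,25,25,25]

```text
time_s: 22.68
tcp_pos: [0.4842, 0.0799, 0.1261]
ee_rot: [[0.994, -0.112, 0.001], [-0.112, -0.994, 0.002], [0.001, -0.002, -1.0]]
wrist_force: [-2.3, 5.1, 0.0]
gripper_width: 0.327
gripper_force: 30.0
```

Request:
step_arm:
  linear:
    - [0,-1,0]
    - [0,0,0]
    - [0.7,0,-8.8]
    - [1.2,0,-8.8]
    - [1.5,0,-8.7]
    - [1.9,0,-8.7]
    - [2.3,0,-8.5]
    - [2.6,0,-8.5]
    - [0,0,0]
  delta_rot:
    - [0,0,0]
    - [0,0,0]
    - [0,0,0]
    - [0,0,0]
    - [0,0,0]
    - [0,0,0]
    - [0,0,0]
    - [0,0,0]
    - [0,0,0]
  grip: [25,25,25,25,25,25,25,25,25]

```text
time_s: 23.8
tcp_pos: [0.4943, 0.0788, 0.1784]
ee_rot: [[0.994, -0.113, 0.001], [-0.113, -0.994, 0.001], [0.0, -0.001, -1.0]]
wrist_force: [0.3, 3.4, -4.2]
gripper_width: 0.332
gripper_force: 30.0
```

Request:
step_arm:
  linear:
    - [3.2,0,-8.3]
    - [3.2,0,-8.2]
    - [3.9,0,-8.0]
    - [3.9,0,-7.9]
    - [4.5,0,-7.7]
    - [4.6,0,-7.5]
    - [5.2,0,-7.2]
    - [5.2,0,-7.1]
    - [5.8,0,-6.8]
    - [5.8,0,-6.6]
  delta_rot:
    - [0,0,0]
    - [0,0,0]
    - [0,0,0]
    - [0,0,0]
    - [0,0,0]
    - [0,0,0]
    - [0,0,0]
    - [0,0,0]
    - [0,0,0]
    - [0,0,0]
  grip: [25,25,25,25,25,25,25,25,25,25]

```text
time_s: 25.05
tcp_pos: [0.5389, 0.0738, 0.2531]
ee_rot: [[0.994, -0.113, -0.001], [-0.113, -0.994, 0.0], [-0.001, -0.0, -1.0]]
wrist_force: [-0.3, 4.2, -4.2]
gripper_width: 0.324
gripper_force: 30.0
```

Request:
step_arm:
  linear:
    - [6.3,0,-6.2]
    - [6.4,0,-6.1]
    - [6.8,0,-5.7]
    - [6.9,0,-5.4]
    - [7.3,0,-5.1]
    - [7.4,0,-4.8]
    - [7.7,0,-4.4]
    - [7.8,0,-4.2]
    - [0,0,0]
    - [0,0,0]
  delta_rot:
    - [0,0,0]
    - [0,0,0]
    - [0,0,0]
    - [0,0,0]
    - [0,0,0]
    - [0,0,0]
    - [0,0,0]
    - [0,0,0]
    - [0,0,0]
    - [0,0,0]
  grip: [25,25,25,25,25,25,25,25,25,25]

```text
time_s: 26.3
tcp_pos: [0.5948, 0.0674, 0.295]
ee_rot: [[0.994, -0.112, -0.001], [-0.112, -0.994, 0.0], [-0.001, -0.0, -1.0]]
wrist_force: [-0.2, 5.5, -1.2]
gripper_width: 0.328
gripper_force: 30.0
```

```bash
cat > f.py <<'E'
from h import *
st=sense();p=np.array(st["tcp_pos"]);print(np.round(p,4),st["wrist_force"],st["gripper_width"])
a=np.array([.6847,.057]);u=np.array([np.cos(-.112),np.sin(-.112)])
r=(p[:2]-a)@u;z=p[2]+.0115-.125;print("r,z",r,z,"radius",np.hypot(r,z),"theta",np.degrees(np.arctan2(z,-r))-3.53)
for n in["scene","side"]:
    c=capture(n);M=w2c(c);save(c,n+"6.png")
    for d in landmark_of(n,"lid_knob")[:1]:print(n,d["score"],d["point"],"expected",proj(c,p+[0,0,.0115],M))
a=cv2.imread("pics/scene6.png")[80:340,200:500];b=cv2.imread("pics/side6.png")[80:340,180:480]
cv2.imwrite("pics/end.png",cv2.resize(np.hstack([a,b]),(800,347)))
E
python3 f.py
```

```text
[0.5948 0.0674 0.295 ] [-0.22956485  5.54987657 -1.16203053] 0.32786397348474006
r,z -0.09048976521020098 0.18150501281425863 radius 0.20281140817148696 theta 59.97133895255352
scene 0.75 [307.6, 135.8] expected [[307.47308983 133.13392853]]
side 0.62 [301.6, 147.8] expected [[301.31508848 144.99777522]]
```

View pics/end.png

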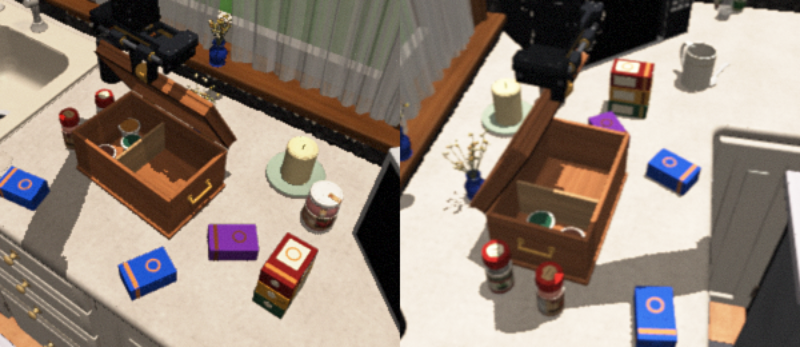

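The lid stands open near 60° with the column upright. I check the angle against the lid masks.

```bash
cat > g.py <<'E'
from h import *
a=np.array([.6847,.057]);u=np.array([np.cos(-.112),np.sin(-.112)]);v=np.array([-u[1],u[0]])
def lid(t):
    P=[]
    for l in(-.003,.183):
        for h in(0,.03):
            for w in(-.143,.143):
                r=-l*np.cos(t)+h*np.sin(t);z=l*np.sin(t)+h*np.cos(t);P.append([*(a+u*r+v*w),.125+z])
    return np.array(P)
for n in["scene","side"]:
    c=capture(n);M=w2c(c);D=silhouettes(n,"lid");m=cv2.resize(D[0]["mask"].astype(np.uint8),None,fx=4,fy=4)
    r=[(t,((q:=poly(c,M,lid(np.radians(t))))&m).sum()/(q|m).sum()) for t in range(48,73,2)]
    print(n,D[0]["score"],[(t,round(float(i),3)) for t,i in r])
    print(n,np.round(proj(c,lid(np.radians(60)),M)).tolist())
    im=cv2.resize(np.ascontiguousarray(c["img"][...,::-1]),None,fx=4,fy=4)
    for t,col in((55,(255,0,0)),(60,(0,255,0)),(65,(0,0,255))):
        p=(proj(c,lid(np.radians(t)),M)*4+2).astype(int)
        for i in range(8):
            for j in range(i):
                if bin(i^j).count("1")==1: cv2.line(im,tuple(p[i].tolist()),tuple(p[j].tolist()),col,1)
    q=proj(c,lid(1.047),M).mean(0).astype(int)*4
    cv2.imwrite(f"pics/o_{n}.png",im[q[1]-260:q[1]+260,q[0]-200:q[0]+200])
cv2.imwrite("pics/o.png",np.hstack([cv2.imread("pics/o_scene.png"),cv2.imread("pics/o_side.png")]))
E
python3 g.py
```

```text
scene 0.58 [(48, 0.313), (50, 0.355), (52, 0.5), (54, 0.608), (56, 0.709), (58, 0.802), (60, 0.848), (62, 0.759), (64, 0.684), (66, 0.62), (68, 0.563), (70, 0.514), (72, 0.473)]
scene [[371.0, 193.0], [297.0, 147.0], [378.0, 184.0], [303.0, 139.0], [352.0, 167.0], [269.0, 117.0], [360.0, 157.0], [275.0, 108.0]]
side 0.85 [(48, 0.42), (50, 0.45), (52, 0.494), (54, 0.536), (56, 0.59), (58, 0.656), (60, 0.709), (62, 0.603), (64, 0.458), (66, 0.41), (68, 0.374), (70, 0.342), (72, 0.316)]
side [[288.0, 165.0], [242.0, 241.0], [279.0, 159.0], [230.0, 234.0], [322.0, 120.0], [277.0, 198.0], [312.0, 112.0], [263.0, 189.0]]
```

View pics/o.png

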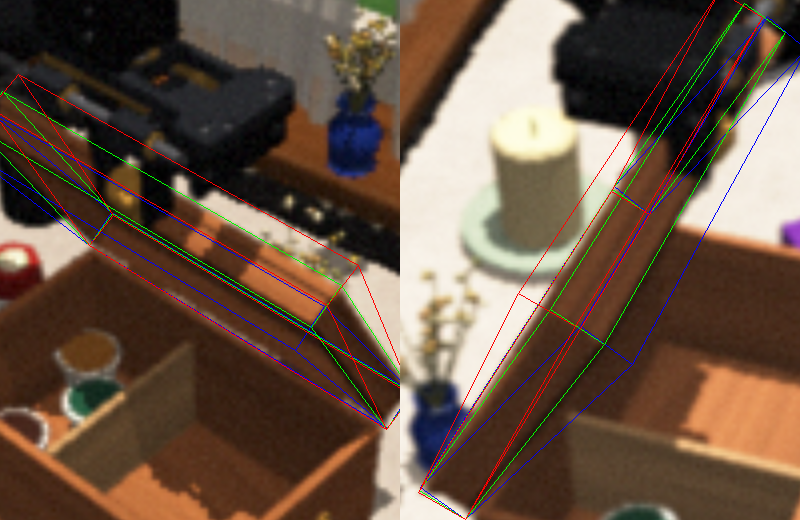

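Both masks and the green 60° outline agree with the lid edge at about 60°. I hand in the job.

```bash
python3 -c "
from station import finish_job;print(finish_job())"
```

```text
the job is handed in; nothing more can be done
None
```

The job is handed in, with no verdict returned: the green, yellow and red cartons stand in one flush column (within about 2 mm), and the gripper is holding the lid open at about 60 degrees.

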